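Clamp a specimen mount in the microscope stage

TASK

Stand the tall square specimen mount upright and fully down in the slot of the round black microscope stage, then push the clamp lever through its quarter turn to the end stop so that the mount is held tight. At the stop, lean on the lever for a moment with at least 10 N, then let go; never load it with more than 20 N (so push it from the side, do not grip it). Leave the other loose things where they are.

Things in the scene. Friction and masses are not known exactly. Their poses are not given: they have to be found in the camera images.
- mount_center (a point): the specimen mount: upright plain aluminium block 28 x 28 mm in plan, 52 mm tall, with a small brass disc and a pebble-like specimen on top (68 mm high in all). About 0.12 kg. The point is the block's centre, 26 mm above its underside; z is up, x and y are square to its sides. Take it by two opposite sides, in the upper half: in the slot the lowest 14 mm are surrounded.
- stage: fixed round black stage, disc of radius 100 mm on a grey foot, on the bench. Origin: on the bench under the disc's centre; z up. Its top, the floor of the slot, is 45 mm above the origin. Behind the jaw a steel block 18 mm high reaches stage y = -47 mm.
- slot (a point): centre of the slot's floor, on the stage's axis; axes as the stage. Bounds: along x two steel cheeks, faces at +16 and -16 mm (8 mm thick, 14 mm high); along y a sprung brass jaw, face at -16.5 mm, 14 mm high, and the round cam of the open lever at +15 to +17 mm. The 28 mm block goes in from above with about 2 mm of play each side, square to the stage, centred.
- jaw (a joint): travel of the sprung jaw in m: 0 = at rest, grows as the mount is pressed into it (in stage -y), about 0.002 when clamped. Spring of 4 N/mm with 8 N preload.
- pivot (a point): vertical axis of the clamp lever, on the stage at stage x = 0, y = +31 mm; the point is 66 mm above the bench, the mid height of the lever's flat bar. The cam unit is set in the stage by hand, turned up to 0.15 rad either way from square with the stage.
- lever_knob (a point): upright handle of the clamp lever: bare metal round post, 14 mm diameter, from 62 to 105 mm above the bench, 85 mm from the pivot, at the end of a flat steel bar (12 mm wide, 8 mm high, centred 66 mm above the bench). Point on the post's axis 85 mm above the bench; x points to the pivot, z up. Open, it lies roughly to stage -x of the pivot.
- lever (a joint): lever angle in rad: 0 = open, grows clockwise seen from above; starts at 0 to 0.1. The end stop, a steel post (8 mm diameter) 55 mm from the pivot that the bar meets, is set by hand: it lies anywhere from 1.2 to 1.95 and must be felt. Until then the lever turns stiffly (0.3 N m of friction, 4 to 6 N at the handle); at the stop the force rises steeply. It stays where it is left.
- round_mount_c (a point): bystander: round aluminium mount, 30 mm diameter, 41 mm high; point at its centre. Leave alone.
- short_block_c (a point): bystander: low aluminium block 40 x 28 x 22 mm; point at its centre. Leave alone.
- objective_c (a point): bystander: steel objective lens, 30 mm diameter, 46 mm high; point at its centre. Leave alone.
- gear_c (a point): bystander: white plastic gear, 56 mm diameter, 22 mm high, lying flat; point at its centre. Leave alone.
- jar_c (a point): bystander: small glass jar, 44 mm diameter, 55 mm high; point at its centre. Leave alone.
- slide_box_c (a point): bystander: cardboard slide box 85 x 55 x 30 mm; point at its centre. Leave alone.
- spray_can_c (a point): bystander: blue and white spray can, 66 mm diameter, 190 mm high; point at its centre. Leave alone.
Mind the look-alikes: they are no part of the job. Leave any purple look-alike of the part that bears mount_center alone. Several things have the shape of the stage; the one meant has the colours described above.

How it is judged (in metres and radians):
On the way, in this order (a step that is already met when the one before it is completed fails the run):
1. the mount stands fully down in the slot, upright, with the lever still open (less than 0.6 rad) (x of mount_center in the frame of stage between -0.004 and 0.004 m and y of mount_center in the frame of stage between -0.009 and 0.004 m and z of mount_center in the frame of stage between 0.068 and 0.074 m and angle between mount_center's own z axis and vertical below 0.06 rad and value of joint lever below 0.6 rad), for 0.2 s.
2. the lever bears on the end-stop post of the stage while the fingers lean on it with more than 10 N, the mount pressed into the jaw (x of mount_center in the frame of stage between -0.004 and 0.004 m and y of mount_center in the frame of stage between -0.009 and 0.004 m and z of mount_center in the frame of stage between 0.068 and 0.074 m and angle between mount_center's own z axis and vertical below 0.06 rad and value of joint lever above 1.15 rad and value of joint jaw above 0.001 m and contact force between the fingers and lever above 10 N and contact force between lever and stage above 5 N), for 0.2 s.
At the end, for the whole second after the job is handed in: The mount is in the slot (centre within 4 mm of the stage's axis along x, 9 mm towards the jaw to 4 mm towards the cam along y, foot within 3 mm of the floor, tilt under 0.06 rad), the lever rests where it was pushed home (past 1.15 rad), and the jaw is pushed back over 1 mm (x of mount_center in the frame of stage between -0.004 and 0.004 m and y of mount_center in the frame of stage between -0.009 and 0.004 m and z of mount_center in the frame of stage between 0.068 and 0.074 m and angle between mount_center's own z axis and vertical below 0.06 rad and value of joint lever above 1.15 rad and value of joint jaw above 0.001 m and velocity of joint lever below 0.05 rad/s); the robot touches nothing.
It fails at once if the lever is pushed with more than 20 N (contact force between any of the fingers, the arm and lever above 20 N).
It fails at once if another loose thing is moved more than 20 mm (distance of any of round_mount_c, short_block_c, objective_c, gear_c, jar_c, slide_box_c, spray_can_c from where it was at the start of the episode above 0.02 m).
It also fails if it takes over 72 s, if anything falls off the work surface, if the arm or the gripper's body presses on something with over 40 N, if the wrist force passes 120 N, or if a joint passes its speed limit or range.

ROBOT

A 7-joint arm with a two-finger parallel gripper is mounted at the origin on the work surface. World frame = base frame: x ahead of the robot, y to its left, z up, the work surface at z = 0. Lengths are in mm, angles in rad, forces in N, time in s.
With the tool pointing down it reaches from about 400 to 875 mm from the base axis. Payload 19.3 kg.
Tool frame: the origin (TCP) lies at the very end of the fingers, on their centre line; the grasp point (between the pads) lies 19 mm behind it (grip_point_offset is the z of the grasp point in the tool frame, in mm); z points along the fingers, y is the line along which they close (so a half turn about z gives the same grasp; the last joint's range is limited). The gripper opens to 85 mm and grips with 20 to 120 N. Pads are 22 mm wide; open, the fingers measure 114 mm over their backs; the gripper's body (76 mm by 85 mm) begins 54 mm behind the grasp point. The pads swing forward as they close: fully open they stand 13 mm farther back than shut.
Start: joints at [1.191, 0.521, -0.036, 1.599, 0.021, 1.021, -0.113], TCP at [190.514, -595.246, 207.791] pointing down, gripper open.
Joint ranges: [-2.91, 2.91], [-0.3, 2.13], [-1.5, 1.42], [0.17, 2.43], [-1.26, 4.41], [0.16, 1.93], [-2.52, 2.52]. Speed limits (rad/s): [1.89, 1.89, 2.39, 2.39, 3.01, 3.01, 3.01].

INTERFACE

Orientations are given as a 3x3 rotation matrix whose columns are the frame's x, y, z axes.
In Python, from workcell import movep, movel, goto_joints, open_gripper, clamp, wait, inverse_kinematics, read_state, camera, PlanningError, finish_job, grip_point_offset gives the robot as it stands. Calls block until the motion is done:
- movep(position, orientation): joint-space move of the TCP to a pose.
- movel(position, frame=None, max_speed=150, guard=None): straight line of the TCP; frame=None keeps the orientation; max_speed is the mean speed in mm/s. With guard (N) it stops when the force on the tool has changed by that much, and returns True; else False.
- goto_joints(angles): joint-space move.
- open_gripper() and clamp(): open the fingers fully, or close them until they stop; the grip force is fixed at half the most.
- wait(seconds).
- inverse_kinematics(position, orientation): joint angles nearest the present ones, or None.
- read_state(): the state.
- camera(name): name is "scene" or "top" or "wrist"; returns a dict with "image" (384x512x3 uint8, blue, green, red), "range_z" (384x512 float32, mm along the optical axis (not along the pixel's ray), 0 where there is no reading), "fx", "fy", "cx", "cy" (pixels), "cam_to_world" (4x4, takes a point from camera to world coordinates). Camera axes: x right, y up, looking along -z (the intrinsics and any distortion apply to the point x, -y, -z); pixel columns grow to the right and rows downward; lengths in mm; the calibration is good to about 2 mm. A picture is of the moment at which its call begins.
A pose or a line that the arm cannot do raises PlanningError and nothing moves.
- finish_job(): hands the job in; it is judged then, once.
The state is a dict: "time": time; "qpos": joint angles; "qvel": joint speeds; "joint_efforts": joint torques, N m; "eef_pos": TCP position; "tool_rot": TCP orientation; "ft_force": force on the tool from outside, world axes, zero at the start; "torque": the same for the moment, N m; "finger_gap": finger opening in mm; "gripper_force": force on a finger pad.
Only numpy, scipy, OpenCV 4.12 (cv2) and the standard library are available. Lean on these libraries where they do the work, as an engineer would, in place of code of your own. Each camera call takes 0.05 s, during which the arm holds its last target. There are 200 camera calls.

## Working session

There is one attempt and no reset: what is moved stays moved. The work goes in short steps, each a Python script; the robot and the scene stay as the last script left them, time stands still between calls to the robot, and variables do not carry over. Pictures are saved under pics/ and viewed, at most 10 in all, crops included, and the job is handed in when it is done.

```bash
mkdir -p pics; ls; python3 - <<'E'
from workcell import *
import cv2,numpy as np
for n in ["top","scene"]:
    c=camera(n); cv2.imwrite(f"pics/{n}0.png",c["image"]); np.savez(f"{n}0.npz",**c)
    print(n,c["fx"],c["cx"],c["cy"],np.round(c["cam_to_world"],3).tolist(), [k for k in c])
s=read_state();print(s["time"],s["ft_force"],s["finger_gap"],grip_point_offset)
E
```

```text
pics
top 359.9910718393618 254.18187370089635 192.2261832456584 [[-0.025, 0.986, -0.163, 315.984], [-1.0, -0.023, 0.013, -37.379], [0.009, 0.163, 0.987, 1162.07], [0.0, 0.0, 0.0, 1.0]] ['image', 'range_z', 'fx', 'fy', 'cx', 'cy', 'cam_to_world']
scene 402.5628066391564 254.5109682510803 191.59015417007956 [[-0.683, -0.414, 0.602, 1328.748], [0.73, -0.398, 0.555, 700.228], [0.01, 0.819, 0.574, 854.249], [0.0, 0.0, 0.0, 1.0]] ['image', 'range_z', 'fx', 'fy', 'cx', 'cy', 'cam_to_world']
0.1 [-0.1765769  -0.60313233  0.08846676] 85.49025599707454 -18.700000000000003
```

View pics/top0.png

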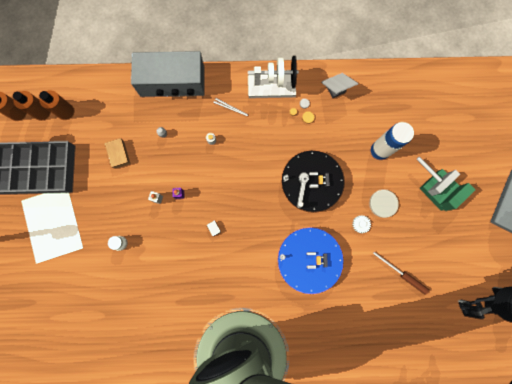

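View pics/scene0.png

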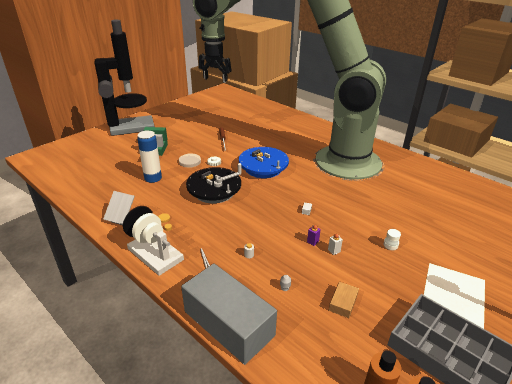

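The top view shows the black stage at (313,181) with its lever knob near (301,205). The mount is at (155,197), left of the purple look-alike at (178,193). I'll move the wrist camera over both.

```bash
cat > h.py <<'E'
from workcell import *
import cv2,numpy as np
def ray(c,uv,z):
    "pixel(s) -> world xy on plane z"
    uv=np.atleast_2d(uv).astype(float); T=c["cam_to_world"]
    d=np.c_[(uv[:,0]-c["cx"])/c["fx"],-(uv[:,1]-c["cy"])/c["fy"],-np.ones(len(uv))]@T[:3,:3].T
    return (T[:3,3]+d*((z-T[2,3])/d[:,2])[:,None])[:,:2]
def proj(c,p):
    q=np.linalg.inv(c["cam_to_world"])@np.r_[p,1]
    return c["cx"]+c["fx"]*q[0]/-q[2], c["cy"]-c["fy"]*q[1]/-q[2]
def cloud(c):
    v,u=np.mgrid[:384,:512]; z=c["range_z"]
    P=np.stack([(u-c["cx"])/c["fx"]*z,-(v-c["cy"])/c["fy"]*z,-z],-1)
    return P@c["cam_to_world"][:3,:3].T+c["cam_to_world"][:3,3]
def R(yaw):
    "tool down; tool y axis (closing line) at angle yaw+90deg in world"
    x=np.array([np.cos(yaw),np.sin(yaw),0]);z=np.array([0,0,-1.]);return np.stack([x,np.cross(z,x),z],1)
E
python3 - <<'E'
from h import *
c=dict(np.load("top0.npz"))
for n,uv,z in [("stage",(313,181),45),("knob",(303,178),70),("knobend",(301,205),85),("mount",(155,197),60),("purple",(178,193),60),("short",(213,228),22)]: print(n,ray(c,uv,z).round(0))
w=camera("wrist");s=read_state()
T=w["cam_to_world"];print(w["fx"],s["eef_pos"],s["tool_rot"].round(3).tolist() if hasattr(s["tool_rot"],"round") else s["tool_rot"])
Rt=np.array(s["tool_rot"]).reshape(3,3);print("cam in tool",(Rt.T@(T[:3,3]-s["eef_pos"])).round(1),(Rt.T@T[:3,:3]).round(3).tolist())
for p in ([500,-200,300],[500,250,300]):
  for y in np.arange(-3,3.1,.5):
    q=inverse_kinematics(p,R(y)); print(p,y,None if q is None else np.round(q,2))
E
```

```text
stage [[ 532. -240.]]
knob [[ 538. -205.]]
knobend [[ 452. -192.]]
mount [[490. 254.]]
purple [[501. 184.]]
short [[393.  80.]]
308.8839890088482 [ 190.42934629 -595.03415216  207.38546556] [[0.952, 0.305, -0.0], [0.305, -0.952, 0.001], [-0.0, -0.001, -1.0]]
cam in tool [  71.3   -0.5 -166.4] [[-0.0, 0.961, 0.278], [1.0, 0.0, 0.001], [0.001, 0.278, -0.961]]
[500, -200, 300] -3.0 [ 0.89  0.39 -0.83  1.68  0.3   1.21  1.7 ]
[500, -200, 300] -2.5 [ 1.13  0.55 -1.27  1.67  0.54  1.33  1.98]
[500, -200, 300] -2.0 [ 1.13  0.55 -1.27  1.67  0.54  1.33  2.48]
[500, -200, 300] -1.5 [-0.38  0.41  0.9   1.74 -0.34  1.16 -2.45]
[500, -200, 300] -1.0 [ 0.25  0.29  0.03  1.71 -0.01  1.14 -2.29]
[500, -200, 300] -0.5 [ 0.32  0.29 -0.07  1.71  0.02  1.14 -1.82]
[500, -200, 300] 0.0 [ 0.41  0.3  -0.18  1.7   0.06  1.15 -1.36]
[500, -200, 300] 0.5 [ 0.48  0.3  -0.27  1.7   0.09  1.15 -0.88]
[500, -200, 300] 1.0 [ 0.56  0.31 -0.37  1.69  0.12  1.16 -0.42]
[500, -200, 300] 1.5 [ 0.64  0.32 -0.48  1.69  0.16  1.17  0.05]
[500, -200, 300] 2.0 [ 0.72  0.34 -0.59  1.69  0.2   1.18  0.51]
[500, -200, 300] 2.
[... 248 characters left out ...]
50, 300] -2.0 [ 0.26  0.6  -1.27  1.62  0.58  1.36  1.62]
[500, 250, 300] -1.5 [ 0.26  0.6  -1.27  1.62  0.58  1.36  2.12]
[500, 250, 300] -1.0 [-1.35  0.66  1.3   1.69 -0.66  1.31 -2.49]
[500, 250, 300] -0.5 [-1.    0.37  0.59  1.68 -0.22  1.16 -2.42]
[500, 250, 300] 0.0 [-0.7   0.33  0.17  1.67 -0.06  1.15 -2.08]
[500, 250, 300] 0.5 [ 0.14  0.48 -1.01  1.62  0.43  1.27 -2.02]
[500, 250, 300] 1.0 [ 0.19  0.53 -1.12  1.62  0.49  1.31 -1.58]
[500, 250, 300] 1.5 [ 0.19  0.53 -1.12  1.62  0.49  1.31 -1.08]
[500, 250, 300] 2.0 [ 0.2   0.54 -1.15  1.62  0.5   1.31 -0.59]
[500, 250, 300] 2.5 [ 0.21  0.54 -1.16  1.62  0.51  1.32 -0.1 ]
[500, 250, 300] 3.0 [ 0.21  0.55 -1.16  1.62  0.51  1.32  0.4 ]
```

```bash
python3 - <<'E'
from h import *
for n,t in [("ws",(532,-240)),("wm",(490,254))]:
    y=0.3; p=[t[0]-85*np.cos(y),t[1]-85*np.sin(y),190]
    movep(p,R(y)); c=camera("wrist"); np.savez(n+".npz",**c)
    print(n,read_state()["time"],(c["range_z"]>0).mean())
    cv2.imwrite(f"pics/{n}.png",cv2.resize(c["image"],(800,600),interpolation=cv2.INTER_CUBIC))
E
```

```text
ws 1.75 0.9959869384765625
wm 3.6 0.9961090087890625
```

View pics/ws.png

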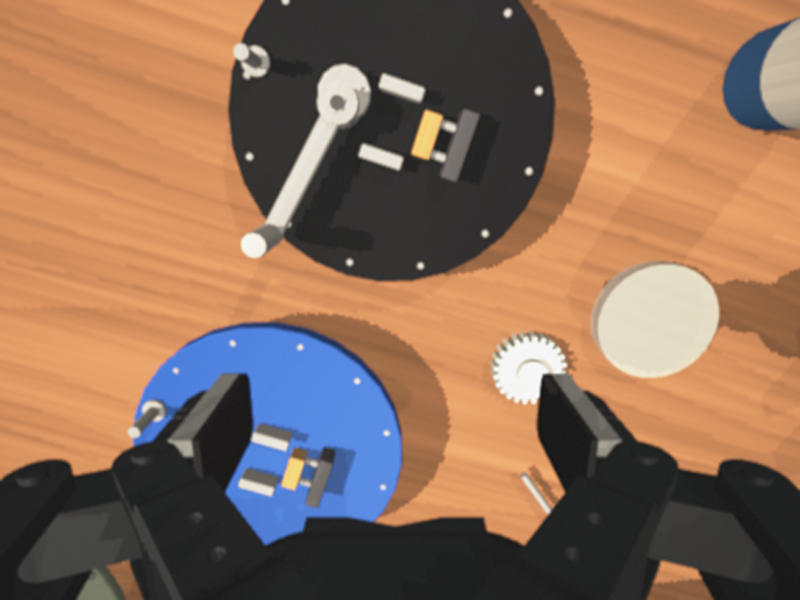

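View pics/wm.png

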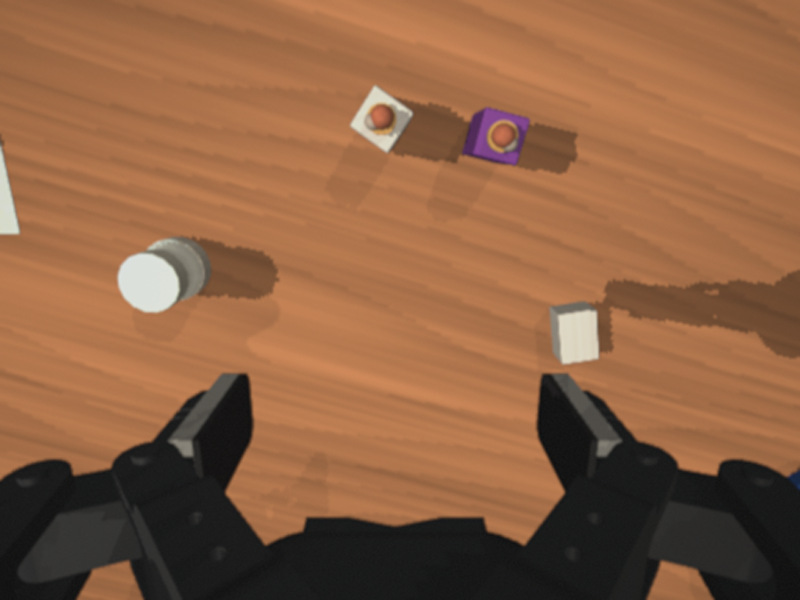

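The stage picture shows the cheeks at (401,87) and (381,157), the brass jaw at (427,135), the pivot at (340,98), the knob top at (255,243) and the stop post near (245,55). The mount is at (380,118) in the second picture, turned about 45°, with the purple one to its right. I'll measure these next.

```bash
cat > m.py <<'E'
from h import *
def blob(c,zlo,zhi,near,rad,z,sat=None):
    "largest-area rect of points with height in [zlo,zhi] near a world xy; returns world corner pts list"
    P=cloud(c); m=(P[...,2]>zlo)&(P[...,2]<zhi)&(np.hypot(P[...,0]-near[0],P[...,1]-near[1])<rad)&(c["range_z"]>0)
    out=[]
    for k in cv2.findContours(m.astype(np.uint8),cv2.RETR_EXTERNAL,cv2.CHAIN_APPROX_NONE)[0]:
        if len(k)<8: continue
        w=ray(c,k[:,0,:],z); r=cv2.minAreaRect(w.astype(np.float32)); out.append((r,len(k)))
    return out
E
python3 - <<'E'
from m import *
def near(c,u,v,z): return ray(c,(u/1.5625-.2,v/1.5625-.2),z)[0]
c=dict(np.load("ws.npz")); P=cloud(c)
def show(t,l): 
    for r,n in l: print(t,np.round(r[0],1),np.round(r[1],1),round(r[2],1),n)
s=near(c,392,122,59); print("slot",s)
show("cheek/jaw59",blob(c,55,61,s,50,59)); show("63+",blob(c,61,66,s,60,63))
pv=near(c,340,98,70);k=near(c,255,243,105);print("pivot",pv,"knob",k,np.linalg.norm(k-pv))
show("hub/bar>66",blob(c,67,100,pv,60,70)); show("knob",blob(c,95,110,k,20,105))
show("post",blob(c,55,110,near(c,250,60,70),25,80))
# stage disc: dark pixels at z 40..50
m=(abs(P[...,2]-45)<5)&(c["image"].max(-1)<75); k=max(cv2.findContours(m.astype(np.uint8),0,1)[0],key=cv2.contourArea)
w=ray(c,k[:,0],45); print("discpts",w.min(0),w.max(0))
c2=dict(np.load("wm.npz"))
mm=near(c2,380,118,60); show("mount",blob(c2,40,80,mm,30,52)); show("purple",blob(c2,40,80,near(c2,503,135,60),30,52)); 
P2=cloud(c2); v,u=int(118/1.5625),int(360/1.5625); print("top z mount",P2[v-3:v+3,u-2:u+4,2].round(0).tolist())
for (u,v) in [(375,86),(412,114),(388,151),(351,124)]: print("corner",near(c2,u,v,52))
for (u,v) in [(380,74),(425,88),(421,101),(376,86),(363,144),(404,158),(399,170),(359,157)]: print("cheekcorner",near(c,u,v,59))
E
```

```text
slot [ 535.16203487 -237.97889424]
cheek/jaw59 [ 525.2 -269.9] [2.7 6.5] 17.1 19
cheek/jaw59 [ 514.4 -237.5] [25.6  7.7] 89.3 64
cheek/jaw59 [ 542.6 -271.6] [7.8 3.4] 77.9 28
cheek/jaw59 [ 534.  -260.1] [11.8 25.9] 89.3 77
cheek/jaw59 [ 554.1 -238.1] [25.7  8.4] 88.4 68
cheek/jaw59 [ 545.9 -208.1] [29.3 21.2] 78.3 146
63+ [ 529.4 -216.2] [1.2 7.5] 59.7 15
63+ [ 533.7 -279.7] [10.2 39.9] 89.2 103
63+ [ 536.4 -218.4] [1.4 3.2] 48.8 9
63+ [ 541.1 -218.8] [3.6 3.7] 59.5 14
63+ [ 547.8 -218.9] [2.  3.8] 4.0 12
63+ [ 548.2 -209.5] [0.8 3.5] 17.1 8
63+ [ 549.8 -216.3] [1.2 3.6] 59.3 8
63+ [ 548.3 -201.8] [3.3 3.6] 30.6 18
63+ [ 554.  -212.7] [5.8 1.8] 63.9 14
63+ [ 551.6 -206.2] [6.8 4.3] 77.9 27
pivot [ 538.06565798 -207.08081072] knob [ 453.8877328  -187.66988865] 86.38696071876399
hub/bar>66 [ 513.2 -199.5] [22.5 67.8] 71.9 167
hub/bar>66 [ 544.1 -151.2] [10.5  8. ] 81.8 33
knob [ 453.5 -188.6] [13.5 15.9] 59.9 50
post [ 542.9 -156.1] [13.8  7.7] 74.3 40
discpts [ 436.90555378 -336.18447253] [ 619.74520323 -139.27446307]
mount [493.7 262.7] [28.  27.8] 72.6 97
purple [505.4 192.2] [28.2 29.5] 3.6 115
top z mount [[2.0, 52.0, 52.0, 53.0, 52.0, 52.0], [52.0, 53.0, 52.0, 52.0, 53.0, 53.0], [52.0, 53.0, 53.0, 53.0, 51.0, 52.0], [54.0, 53.0, 54.0, 52.0, 356.0, 53.0], [53.0, 53.0, 53.0, 53.0, 53.0, 53.0], [53.0, 51.0, 51.0, 52.0, 52.0, 53.0]]
corner [510.52383625 271.75936293]
corner [502.24048959 246.44867825]
corner [477.93939219 253.93845282]
corner [486.21765318 279.49316058]
cheekcorner [ 557.71650029 -223.96563946]
cheekcorner [ 558.22389443 -250.63393813]
cheekcorner [ 550.96252594 -250.58728816]
cheekcorner [ 551.01241458 -223.58427753]
cheekcorner [ 518.45571553 -225.23412132]
cheekcorner [ 517.98076536 -250.68016894]
cheekcorner [ 510.51996244 -249.88916415]
cheekcorner [ 510.68171359 -225.00279476]
```

```bash
python3 - <<'E'
from h import *
m=np.array([494.0,262.8]); y=1.266
movep([*m,110],R(y)); movel([*m,26],max_speed=100,guard=8); print(read_state()["eef_pos"])
clamp(); s=read_state(); print(s["finger_gap"],s["gripper_force"],s["time"])
movel([*m,150]); 
Y=1.558
movep([534.3,-312,150],R(Y)); movel([534.3,-312,113]); wait(.2)
c=camera("wrist"); np.savez("wh.npz",**c); cv2.imwrite("pics/wh.png",cv2.resize(c["image"],(800,600),interpolation=cv2.INTER_CUBIC))
s=read_state(); print(s["finger_gap"],s["ft_force"],s["eef_pos"],s["time"],np.round(s["qpos"],2))
E
```

```text
[494.28505886 263.04095544  26.52988537]
24.240310259925543 58.436424136161804 6.025
24.24471606335212 [-0.00724406 -0.36358202 -2.02170763] [ 534.69083625 -312.14473644  113.81785517] 9.7167 [ 0.84  0.69 -0.62  1.68  0.48  0.93  0.03]
```

View pics/wh.png

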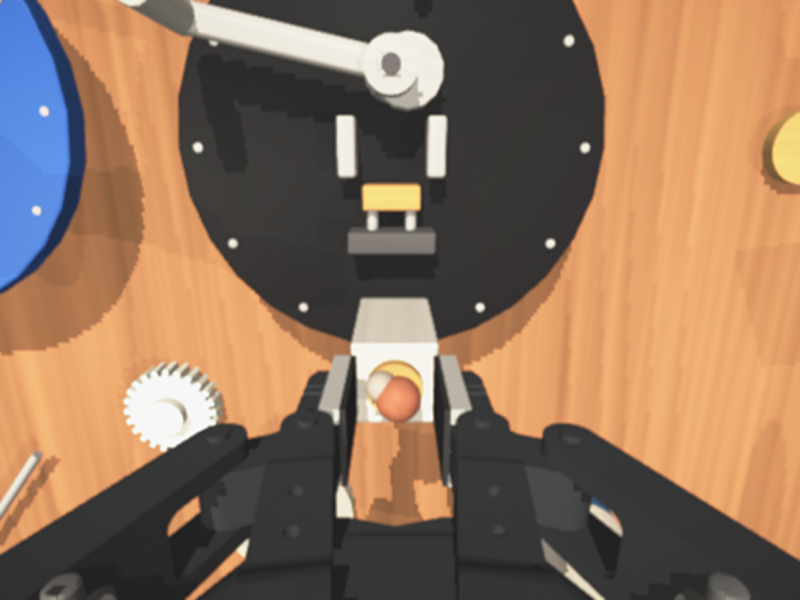

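The held mount's top face spans (353–438, 343–422). The cheeks are at (346,146) and (437,146), and the jaw is at (391,197). I'll measure their relative positions.

```bash
python3 - <<'E'
from m import *
c=dict(np.load("wh.npz"))
def near(u,v,z): return ray(c,(u/1.5625-.2,v/1.5625-.2),z)[0].round(1)
s=np.array([534.3,-237.8])
for r,n in blob(c,54,61,s,35,59): print("b59",np.round(r[0],1),np.round(r[1],1),round(r[2],1),n)
for t,u,v in [("chL in-top",354,115),("chL in-bot",356,178),("chR in-top",428,115),("chR in-bot",427,178),("chL out-top",336,115),("chR out-top",447,115),("jaw front L",362,184),("jaw front R",420,184)]: print(t,near(u,v,59))
zt=113.8-26.5+52
for t,u,v in [("front L",352,343.5),("front R",438.5,343.5),("back R",434,422)]: print(t,near(u,v,zt))
for t,u,v in [("bot L",361,298),("bot R",428,298)]: print(t,near(u,v,zt-52))
P=cloud(c); k=[int(x/1.5625) for x in (352,360)]
print("top z",np.median(P[224:228,232:272,2]), "floor z", np.median(P[85:105,240:260,2]), "cheek z",P[85:105,219:224,2].mean())
E
```

```text
b59 [ 534.3 -262.9] [16.8 25.6] 89.3 132
b59 [ 554.6 -238.2] [24.9  8.3] 89.3 96
b59 [ 515.  -237.7] [24.9  8.2] 89.3 95
b59 [ 545.1 -215.4] [23.  13.4] 39.4 113
chL in-top [ 518.9 -224.2]
chL in-bot [ 518.9 -250.7]
chR in-top [ 550.8 -224.7]
chR in-bot [ 550.6 -251.1]
chL out-top [ 511.2 -224.1]
chR out-top [ 559.  -224.8]
jaw front L [ 521.5 -253.3]
jaw front R [ 547.4 -253.7]
front L [ 522.  -297.6]
front R [ 549.2 -297.9]
back R [ 548.  -325.7]
bot L [ 521.4 -298.2]
bot R [ 549.4 -298.6]
top z 139.74443121098358 floor z 45.502087003924615 cheek z 61.84589617776504
```

```bash
python3 - <<'E'
from h import *
Y=1.5585
movel([533.9,-237.8,113],frame=R(Y),max_speed=100); wait(.2); s=read_state(); print(s["eef_pos"],s["ft_force"])
g=movel([533.9,-237.8,80],max_speed=60,guard=8); s=read_state(); print(g,s["eef_pos"],s["ft_force"])
if not g:
    g=movel([533.9,-237.8,67],max_speed=25,guard=8); s=read_state(); print(g,s["eef_pos"],s["ft_force"],s["time"])
E
```

```text
[ 533.7651675  -238.36290173  112.8872129 ] [-0.93697484 -0.09088716 -1.00282771]
False [ 534.02728988 -237.73090249   80.04012894] [ 0.57308871  0.00379837 -1.64610932]
True [ 534.13610048 -237.95334266   71.45321152] [-2.20674865  0.3009572  11.69348514] 11.9167
```

```bash
python3 - <<'E'
from h import *
open_gripper(); wait(.2); s=read_state(); p=s["eef_pos"]
movel([p[0],p[1],160],max_speed=120)
movel([525,-305,160]); wait(.2)
c=camera("wrist"); np.savez("wp.npz",**c); cv2.imwrite("pics/wp.png",cv2.resize(c["image"],(800,600),interpolation=cv2.INTER_CUBIC))
print(read_state()["time"],read_state()["ft_force"])
E
```

```text
14.4833 [ 0.47783233 -0.87193091 -0.28202421]
```

View pics/wp.png

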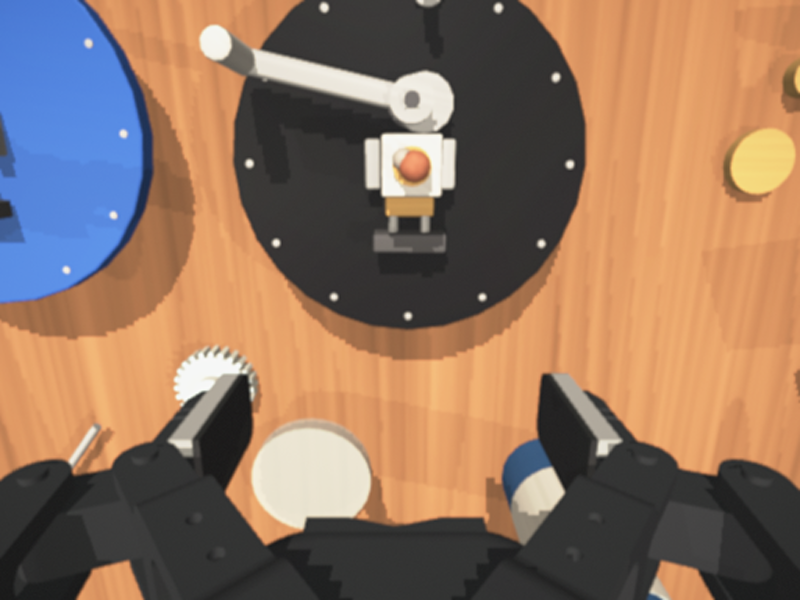

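The mount is down in the slot between the cheeks. The knob top is at (215,42) and the pivot at (412,98). Next I'll push the lever with closed fingers along the arc.

```bash
cat > push.py <<'E'
from h import *
PV=np.array([534.6,-206.9]); PH0=np.deg2rad(167.2); Z=78
def tan(ph): return np.array([np.sin(ph),-np.cos(ph)])
def pose(a,back):
    ph=PH0-a; p=PV+85*np.array([np.cos(ph),np.sin(ph)])-back*tan(ph)
    return [*p,Z],R(ph-np.pi/2)
def ft(a): 
    s=read_state(); return -np.dot(s["ft_force"][:2],tan(PH0-a)), s
E
python3 - <<'E'
from push import *
p,r=pose(0,45); 
movel([525,-305,190]); movep([p[0],p[1],150],r); clamp(); movel(p); wait(.3)
f0,s=ft(0); print("free",f0,s["ft_force"],s["eef_pos"],p,s["time"])
g=movel(pose(0,12)[0],max_speed=20,guard=3); f,s=ft(0)
b=45-np.dot(np.array(s["eef_pos"][:2])-p[:2],tan(PH0)); print("contact",g,f-f0,"back",b,s["time"])
np.save("cal.npy",[b,f0])
E
```

```text
free -0.19061169271539888 [0.05486447 0.18300433 0.14884491] [ 442.02095269 -232.21259261   78.58764184] [np.float64(441.7426224911511), np.float64(-231.9500986460956), 78] 17.075
contact True 1.2367005951653753 back 16.254969243452706 18.375
```

```bash
python3 - <<'E'
from push import *
b,f0=np.load("cal.npy"); b=17.0
for a in np.arange(.08,1.01,.08):
    p,r=pose(a,b); g=movel(p,frame=r,max_speed=40,guard=9); f,s=ft(a)
    print(round(a,2),g,round(f-f0,1),np.round(s["ft_force"],1),np.round(np.array(s["eef_pos"])-p,1),round(s["time"],1))
    if g: break
E
```

```text
0.08 False 1.3 [ 0.  -1.1  0. ] [-0.1 -0.1 -0. ] 18.7
0.16 False 1.2 [ 0.  -1.1  0.7] [ 0.  -0.1 -0. ] 19.0
0.24 False 1.1 [ 0.4 -1.2  0.2] [ 0.  -0.1 -0. ] 19.3
0.32 False 1.1 [-0.1 -1.   0. ] [-0.  -0.1 -0. ] 19.6
0.4 False 1.3 [-0.8 -0.8 -0.3] [ 0.  -0.1 -0. ] 20.0
0.48 False 2.3 [-0.9 -2.  -0.4] [-0.  -0.1 -0. ] 20.3
0.56 False 2.2 [-1.9 -1.  -0.6] [-0.  -0.1 -0. ] 20.6
0.64 False 2.2 [-1.3 -1.5 -0.5] [-0.  -0.1 -0. ] 20.9
0.72 False 2.8 [-1.5 -2.5 -1.1] [-0.2 -0.2 -0. ] 21.3
0.8 False 2.7 [-2.1 -1.4  0.6] [-0.2 -0.1 -0. ] 21.6
0.88 False 3.4 [-2.4 -2.5 -0.7] [-0.2 -0.1 -0. ] 21.9
0.96 False 3.6 [-2.8 -2.3 -1.1] [-0.1 -0.1 -0. ] 22.2
```

```bash
python3 - <<'E'
from push import *
b,f0=np.load("cal.npy"); b=17.0
for a in np.arange(1.0,2.05,.04):
    p,r=pose(a,b); g=movel(p,frame=r,max_speed=12,guard=5); f,s=ft(a)
    print(round(a,2),g,round(f-f0,1),np.round(s["ft_force"],1),np.round(np.array(s["eef_pos"])-p,1),round(s["time"],1))
    if g or f-f0>7: break
c=camera("top"); np.savez("t1.npz",**c); cv2.imwrite("pics/t1.png",cv2.resize(c["image"][110:270,220:430],None,fx=3,fy=3,interpolation=cv2.INTER_CUBIC))
E
```

```text
1.0 False 5.3 [-4.7 -2.3 -0. ] [-0.4 -0.2 -0.1] 22.7
1.04 False 6.1 [-5.4 -2.4 -0.1] [-0.5 -0.2 -0.1] 23.1
1.08 False 4.9 [-4.2 -2.3  0.9] [-0.5 -0.2 -0.1] 23.6
1.12 False 5.8 [-5.2 -2.5  0.3] [-0.5 -0.2 -0.1] 24.0
1.16 False 4.9 [-4.3 -2.6 -0.3] [-0.6 -0.1 -0.1] 24.5
1.2 False 5.0 [-4.6 -1.8  0.6] [-0.6 -0.1 -0.1] 24.9
1.24 False 5.2 [-4.9 -1.4  0.7] [-0.5 -0.1 -0.1] 25.3
1.28 False 4.9 [-4.6 -1.1 -0.2] [-0.5 -0.  -0.1] 25.8
1.32 False 5.5 [-5.3 -0.8  0. ] [-0.6 -0.  -0.1] 26.2
1.36 True 4.0 [-3.8 -0.4  2.2] [-2.1 -0.1 -0.7] 26.6
```

View pics/t1.png

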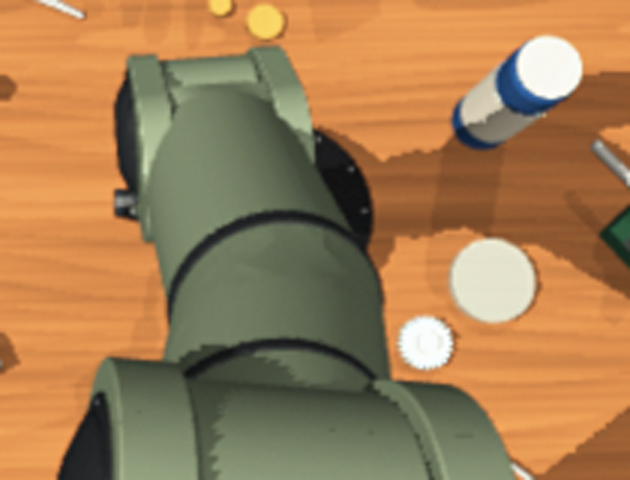

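The arm hides the lever in this view. But the guard tripped at 1.34 rad, about where the post should be (1.33), so I'll now lean in fine steps.

```bash
python3 - <<'E'
from push import *
b,f0=np.load("cal.npy"); b=17.0; a=1.345
r=pose(a,b)[1]; t=tan(PH0-a); p0=np.array(read_state()["eef_pos"]); p0[2]=Z; d=0
def F():
    v=[]
    for _ in range(4): wait(.03); v.append(ft(a)[0]-f0)
    return np.mean(v),max(v)
while d<8:
    q=p0.copy(); q[:2]+=d*t; movel(q,max_speed=6); f,m=F(); s=read_state(); print(round(d,2),round(f,1),round(m,1),np.dot(np.array(s["eef_pos"])[:2]-p0[:2],t).round(2),round(s["time"],1))
    if f>13 or m>15: break
    d+=.5 if f<7 else .25
wait(.5); print(F(),read_state()["ft_force"],read_state()["time"])
E
```

```text
0 2.3 2.9 -0.0 27.1
0.5 4.8 5.7 0.28 27.4
1.0 6.8 7.2 0.46 27.8
1.5 8.5 8.9 0.58 28.2
1.75 9.2 9.6 0.65 28.6
2.0 10.5 10.7 0.69 29.0
2.25 10.8 11.4 0.81 29.4
2.5 12.0 12.2 0.86 29.7
2.75 13.0 13.3 0.98 30.1
3.0 14.1 14.5 1.05 30.5
(np.float64(13.067776375441163), np.float64(13.59893730127603)) [-12.95234188  -0.41895626   2.16558778] 31.1417
```

```bash
python3 - <<'E'
from push import *
b,f0=np.load("cal.npy"); a=1.345; t=tan(PH0-a)
p=np.array(read_state()["eef_pos"])
# command is ~2 mm ahead of the reading: continue from it
q=p.copy(); q[:2]+=2.3*t; q[2]=Z; movel(q,max_speed=6)
for _ in range(5): wait(.1); print(round(ft(a)[0]-f0,1))
q[:2]-=30*t; movel(q,max_speed=60); q[2]=190; movel(q); 
movep([525,-305,190],R(1.558)); wait(.2)
c=camera("wrist"); cv2.imwrite("pics/we.png",cv2.resize(c["image"],(800,600),interpolation=cv2.INTER_CUBIC)); print(read_state()["time"])
E
```

```text
14.5
15.8
16.0
15.1
15.1
35.2667
```

View pics/we.png

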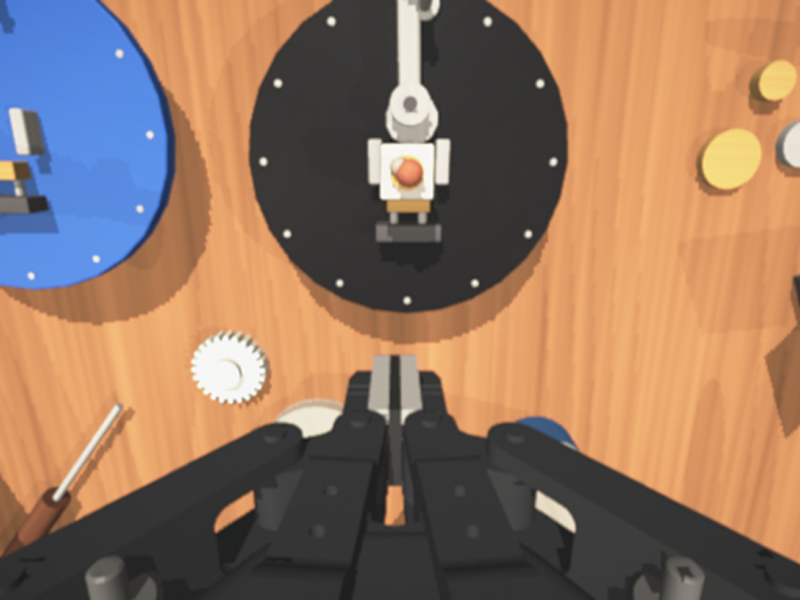

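The bar points straight up the picture at (408,45) and lies against the stop post at (427,8). The mount is at (408,172), pressed into the jaw. I'm handing in.

```bash
python3 -c "
from workcell import *
print(finish_job())"
```

```text
the job is handed in; nothing more can be done
None
```

The mount is upright and fully down in the slot, and the lever is against its end stop at about 1.34 rad after leaning on it with about 15 N (16 N peak reading); I handed the job in at about 35 s, but no verdict came back.

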